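# Finger test of a curved safety strip

## Robot

A 6-joint arm with a two-finger parallel gripper is mounted at the origin on a cart in front of the work surface, level with it; the furniture and walls round the work are solid. World frame = base frame: x ahead of the robot, y to its left, z up, the work surface at z = 0. Lengths are in mm, angles in rad, forces in N, time in s.
With the tool pointing down it reaches from about 275 to 750 mm from the base axis. Payload 10.2 kg.
Tool frame: the origin (TCP) lies between the finger pads; the fingertips stand 14 mm ahead of it and the grasp point (between the pads) lies 5 mm behind it (tip_reach is the distance from the TCP to the fingertips, in mm); z points along the fingers, y is the line along which they close (so a half turn about z gives the same grasp; the last joint's range is limited). The gripper opens to 85 mm and grips with 20 to 120 N. Pads are 22 mm wide; open, the fingers measure 114 mm over their backs; the gripper's body (76 mm by 85 mm) begins 54 mm behind the grasp point. The pads swing forward as they close: fully open they stand 13 mm farther back than shut.
Start: joints at [-1.357, 0.313, 1.498, -0, 1.331, -0.223], TCP at [222.086, -475.72, 245.294] pointing down, gripper open.
Joint ranges: [-2.94, 2.94], [-0.97, 2.17], [0.19, 2.56], [-1.23, 4.37], [0.02, 3.11], [-2.88, 2.88]. Speed limits (rad/s): [2.39, 2.39, 3.01, 3.14, 3.14, 3.14].

## Interface

Orientations are given as a unit quaternion [w, x, y, z].
In Python, from rig import * gives the robot as it stands.
- The arm moves only by the tool arm_command, never from a script. Its argument "steps" is a list that holds one entry, the list of rows, each a list of 7 numbers: the opening, from 0 (shut) to 1 (fully open), then the shift along the tool's x, y, z each as a share of 0.05 m, from -1 to 1, then the turn, a rotation vector about the tool's x, y, z each as a share of 0.15 rad, from -1 to 1. A call has 1 to 8 rows; each row shifts and turns the commanded pose from where the row before left it, along the tool's axes as they then stand; what a row does not reach is not made up. A row lasts 1/8 s, in which the tool goes at most 62.5 mm and 10.7 degrees, less where a joint would pass 70% of its speed; a pose out of reach is approached as far as the arm can. A call with a number of a shift or a turn outside -1 to 1 is refused whole. A call with a gripper value outside its range is refused whole. The fingers move at their own pace and stop on an object; "squeeze" is the grip in N (left out, the last holds). Time passes only in rows, so rows that do not move let the fingers close. It gives the time, the measured TCP pose, the force, the opening and the grip force at its end, in the units of the state.
- sense(): the state, without advancing time (a new reading comes with each control period).
- capture(name): name is "scene" or "top"; returns the picture (480x640x3 uint8, red, green, blue); there is no depth.
- get_calibration(name): a dict with "intrinsics" (3x3 intrinsics, pixels), "rvec" (rotation vector, rad) and "tvec" (3), from world to camera coordinates, as OpenCV has them. Camera axes: x right, y down, z forward; pixel columns grow to the right and rows downward; lengths in mm; the calibration is good to about 2 mm. A picture is of the moment at which its call begins. get_calibration takes no time and is no camera call.
- finish_job(): hands the job in; it is judged then, once.
The state is a dict: "time_s": time; "joints": joint angles; "dq": joint speeds; "tau": joint torques, N m; "eef_pos": TCP position; "ee_rot": TCP orientation; "force": force on the tool from outside, world axes, zero at the start; "wrist_torque": the same for the moment, N m; "grip_width": opening from 0.0 (shut) to 1.0 (fully open); "grip_force": force on a finger pad.
Only numpy, scipy, OpenCV 4.12 (cv2) and the standard library are available. Lean on these libraries where they do the work, as an engineer would, in place of code of your own. Each camera call takes 0.05 s, during which the arm holds its last target. There are 200 camera calls.

## Task

A curved, sprung rubber safety strip for a kiln door lies on the bench to be tested before it is fitted. With the gripper shut, put the fingertips on the steel stud at the terminal-box end and run them along the crown of the strip, over every stud in turn to the plain end, keeping the strip pressed lightly a few millimetres down but never onto its stop and not lifting off part way; then come off and let it spring up. Do not lift or shift the test piece or disturb the things around it.

Things in the scene. Friction and masses are not known exactly. Their poses are not given: they have to be found in the camera images.
- strip_base: The test piece: aluminium channel bent in a gentle S, on three dark steel cross feet, 3 kg, loose on the table. Origin on the table under the middle of the S, z up. The S runs along y: 200 mm end to end, swinging 28 mm to +x in its +y half and to -x in its -y half.
- terminal_box (a point): Top of the grey terminal box, 42 x 36 mm, 37 mm high, just past the +y end of the strip (134 mm from the origin); the -y end is plain.
- strip (a joint): How far the black rubber strip is pressed down, m: 0 = up and free, 0.014 = on its stop. It is a round rubber tube 18 mm in diameter that follows the S, its top 60 mm above the table when free. It moves straight down as one piece wherever it is pressed and springs back by itself: about 2 N starts it, then 0.4 N per mm.
- stud1 (a point): Flat steel stud 1 of 8 (9 mm discs let into the crown of the strip, about 32 mm apart along it): point at its middle, on top of the strip, 60 mm above the table when free. The one at the terminal-box end.
- stud2 (a point): Flat steel stud 2 of 8 (9 mm discs let into the crown of the strip, about 32 mm apart along it): point at its middle, on top of the strip, 60 mm above the table when free.
- stud3 (a point): Flat steel stud 3 of 8 (9 mm discs let into the crown of the strip, about 32 mm apart along it): point at its middle, on top of the strip, 60 mm above the table when free.
- stud4 (a point): Flat steel stud 4 of 8 (9 mm discs let into the crown of the strip, about 32 mm apart along it): point at its middle, on top of the strip, 60 mm above the table when free.
- stud5 (a point): Flat steel stud 5 of 8 (9 mm discs let into the crown of the strip, about 32 mm apart along it): point at its middle, on top of the strip, 60 mm above the table when free.
- stud6 (a point): Flat steel stud 6 of 8 (9 mm discs let into the crown of the strip, about 32 mm apart along it): point at its middle, on top of the strip, 60 mm above the table when free.
- stud7 (a point): Flat steel stud 7 of 8 (9 mm discs let into the crown of the strip, about 32 mm apart along it): point at its middle, on top of the strip, 60 mm above the table when free.
- stud8 (a point): Flat steel stud 8 of 8 (9 mm discs let into the crown of the strip, about 32 mm apart along it): point at its middle, on top of the strip, 60 mm above the table when free. The one at the plain end.
- wax: Bystander: yellow-brown wax block 50 x 75 x 32 mm, origin under its middle
- match_box: Bystander: matchbox 36 x 62 x 15 mm, lying flat, origin under its middle
- hex_block: Bystander: black six-sided graphite block 61 x 69 x 50 mm, origin under its middle
- bar: Bystander: short round colour rod, 26 mm in diameter, 60 mm high, standing on end, origin under its middle

How it is judged:
By the outcome, as a careful person would: the job done as asked, in the order asked, and still so for the second after the job is handed in, with the robot touching nothing.
It also fails if it takes over 45 s, if anything falls off the work surface, if the arm or the gripper's body presses on something with over 40 N, if the wrist force passes 120 N, or if a joint passes its speed limit or range.

## Working session

There is one attempt and no reset: what is moved stays moved. The work goes in short steps, Python scripts to look and compute and a tool call to move; the robot and the scene stay as the last step left them, time stands still between calls to the robot, and variables do not carry over. Pictures are saved under pics/ and viewed, at most 10 in all, crops included, and the job is handed in when it is done.

Besides the shell and the picture viewer there is one more tool, called after "Emit:" by a JSON object that holds its "op" and its "data". arm_command: Moves the arm, as the interface text tells. Its arguments: {"type":"object","properties":{"steps":{"type":"array"},"squeeze":{"type":"number"}},"required":["steps"]}

```bash
mkdir -p pics; python3 - <<'E'
from rig import *
import cv2
for n in("scene","top"):
    cv2.imwrite(f"pics/{n}1.png",cv2.cvtColor(capture(n),cv2.COLOR_RGB2BGR))
    print(get_calibration(n))
print(sense())
E
```

```text
{'intrinsics': array([[456.66183518,   0.        , 313.67175247],
       [  0.        , 456.66183518, 235.62440112],
       [  0.        ,   0.        ,   1.        ]]), 'rvec': array([ 1.15195117, -2.36566232,  1.01457094]), 'tvec': array([476.96129763, 286.95996658, 685.31408583])}
{'intrinsics': array([[544.82441092,   0.        , 319.32774711],
       [  0.        , 544.82441092, 234.8131062 ],
       [  0.        ,   0.        ,   1.        ]]), 'rvec': array([ 2.16627828, -2.12857928,  0.16508078]), 'tvec': array([162.71766176, 533.20621434, 846.17837733])}
{'time_s': 0.1, 'joints': array([-1.35740831e+00,  3.13414217e-01,  1.49832137e+00,  1.18055637e-05,
        1.33100790e+00, -2.23389512e-01]), 'dq': array([ 0.00062831, -0.00131606, -0.0014751 , -0.00067816, -0.0005555 ,
       -0.00202346]), 'tau': array([ 3.15202342e-03, -4.12901223e+01, -2.60139084e+01, -2.14094939e-04,
        3.03735134e-03,  2.25275308e-06]), 'eef_pos': array([ 222.03953744, -475.51407109,  244.79693321]), 'ee_rot': array([-5.75383780e-04,  9.76247945e-01,  2.16655532e-01,  8.61053019e-06]), 'force': array([ 0.82797529,  0.27839187, -0.39909999]), 'wrist_torque': array([-0.00379366, -0.01000282, -0.07318243]), 'grip_force': 0.0, 'grip_width': 1.0000633869146809}
```

View pics/top1.png

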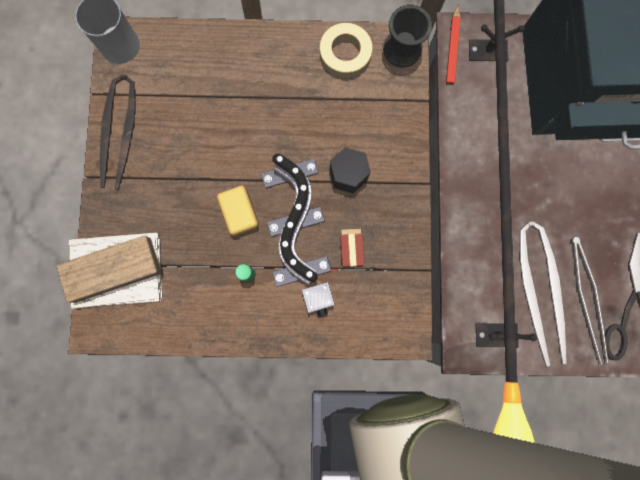

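View pics/scene1.png

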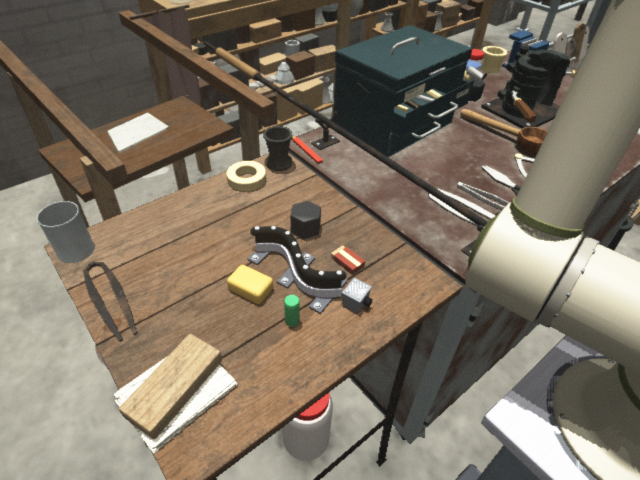

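The top view shows the strip from stud 1 near (309,275), beside the terminal box at (318,298), to stud 8 near (279,158). The scene view shows the same layout, with the box at (357,293). Next I'll measure the studs in both views.

```bash
cat > h.py <<'E'
import cv2, numpy as np
from rig import *
def P(n):
    c=get_calibration(n); return c["intrinsics"],cv2.Rodrigues(c["rvec"])[0],c["tvec"]
def toplane(n,uv,z):
    K,R,t=P(n); o=-R.T@t
    d=(R.T@np.linalg.inv(K)@np.c_[uv,np.ones(len(uv))].T).T
    return o+d*((z-o[2])/d[:,2])[:,None]
def blobs(img,roi,thr=110):
    x0,y0,x1,y1=roi; g=cv2.cvtColor(img,cv2.COLOR_RGB2GRAY)[y0:y1,x0:x1]
    n,l,s,c=cv2.connectedComponentsWithStats((cv2.resize(g,None,fx=4,fy=4,interpolation=cv2.INTER_CUBIC)>thr).astype(np.uint8))
    return [(round((c[i][0]+.5)/4-.5+x0,2),round((c[i][1]+.5)/4-.5+y0,2),int(s[i][4]),s[i][2]/s[i][3]) for i in range(1,n) if 60<s[i][4]<900]
E
python3 - <<'E'
from h import *
t=cv2.cvtColor(cv2.imread("pics/top1.png"),4);s=cv2.cvtColor(cv2.imread("pics/scene1.png"),4)
for b in blobs(t,(255,145,335,290),150):print("top",b,toplane("top",[b[:2]],60)[0].round(1))
for b in blobs(s,(240,220,360,300),150):print("scene",b,toplane("scene",[b[:2]],60)[0].round(1))
a=cv2.resize(t[145:320,215:385],None,fx=3.4,fy=3.4,interpolation=cv2.INTER_CUBIC)[:,:,::-1]
b=cv2.resize(s[215:320,240:380],None,fx=3,fy=3,interpolation=cv2.INTER_CUBIC)[:,:,::-1]
b=b[:, :220*2][:, :800-a.shape[1]] if 0 else b
cv2.imwrite("pics/ca.png",a);cv2.imwrite("pics/cb.png",cv2.resize(s[215:320,240:380],None,fx=5,fy=5,interpolation=cv2.INTER_CUBIC)[:,:,::-1])
E
```

```text
top (np.float64(279.28), np.float64(158.38), 398, np.float64(0.9565217391304348)) [650.9 239.1  60. ]
top (np.float64(295.01), np.float64(169.99), 408, np.float64(1.0)) [632.1 213.2  60. ]
top (np.float64(286.11), np.float64(175.18), 74, np.float64(1.0909090909090908)) [623.2 227.3  60. ]
top (np.float64(295.75), np.float64(188.66), 469, np.float64(0.3181818181818182)) [601.3 211.3  60. ]
top (np.float64(302.96), np.float64(187.29), 427, np.float64(0.9583333333333334)) [603.8 199.7  60. ]
top (np.float64(298.07), np.float64(206.18), 444, np.float64(1.0)) [572.7 206.9  60. ]
top (np.float64(255.22), np.float64(221.65), 153, np.float64(0.23333333333333334)) [546.4 274.4  60. ]
top (np.float64(289.76), np.float64(224.31), 448, np.float64(1.0)) [543.1 219.4  60. ]
top (np.float64(284.75), np.float64(243.54), 451, np.float64(1.0)) [512.2 226.6  60. ]
top (np.float64(280.27), np.float64(252.19), 567, np.float64(0.2926829268292683)) [498.3 233.3  60. ]
top (np.float64(292.81), np.float64(261.51), 459, np.float64(1.0)) [483.9 213.1  60. ]
top (np.float64(294.42), np.float64(272.53), 503, np.
[... 807 characters left out ...]
 60. ]
scene (np.float64(254.68), np.float64(256.89), 656, np.float64(1.2592592592592593)) [585.7 282.9  60. ]
scene (np.float64(297.78), np.float64(254.78), 235, np.float64(1.3333333333333333)) [542. 217.  60.]
scene (np.float64(305.05), np.float64(266.36), 265, np.float64(1.2352941176470589)) [511.1 224.   60. ]
scene (np.float64(338.67), np.float64(271.82), 289, np.float64(1.1666666666666667)) [464.3 184.4  60. ]
scene (np.float64(320.85), np.float64(272.2), 284, np.float64(1.1111111111111112)) [483.  210.2  60. ]
scene (np.float64(284.32), np.float64(279.52), 692, np.float64(1.25)) [508.8 271.7  60. ]
scene (np.float64(329.82), np.float64(289.15), 67, np.float64(9.0)) [443.6 222.4  60. ]
```

View pics/ca.png

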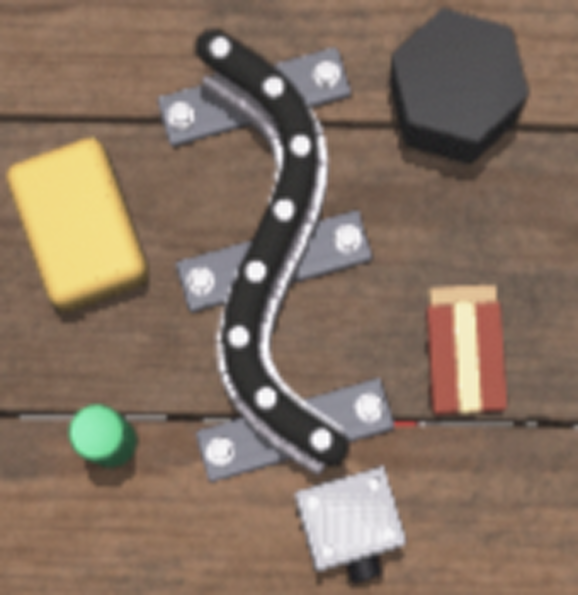

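View pics/cb.png

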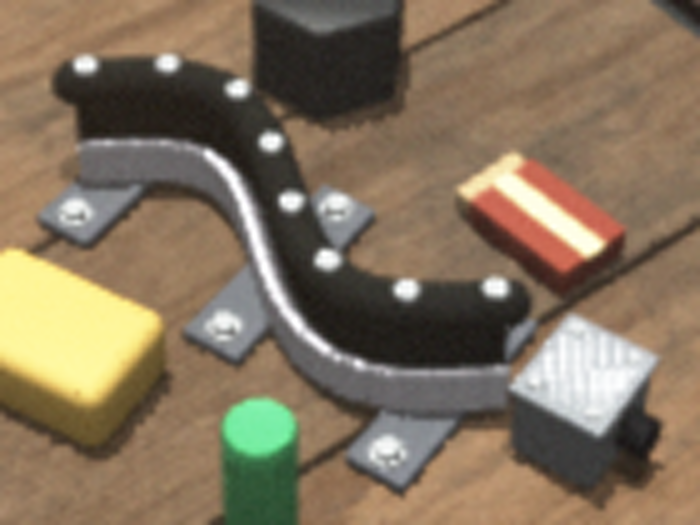

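```bash
cat >> h.py <<'E'
from scipy.interpolate import CubicSpline
from scipy.spatial.transform import Rotation
T=np.array([[309.01,273.8],[292.81,261.51],[284.75,243.54],[289.76,224.31],[298.07,206.18],[302.96,187.29],[295.01,169.99],[279.28,158.38]])
S=np.array([[338.67,271.82],[320.85,272.2],[305.05,266.36],[297.78,254.78],[293.74,242.86],[287.14,232.14],[273.07,226],[256.58,227.18]])
studs=(toplane("top",T,60)+toplane("scene",S,60))[:,:2]/2
RT=Rotation.from_quat([0.976248,0.216656,0,0]).as_matrix()
def shares(d): return np.asarray(d)@RT/50
E
python3 - <<'E'
from h import *
print(studs.round(1), np.linalg.norm(np.diff(studs,axis=0),axis=1).round(1))
# free 3D triangulation as a height check
Pm=[]
for n in("top","scene"):
    K,R,t=P(n);Pm.append(K@np.c_[R,t])
X=cv2.triangulatePoints(Pm[0],Pm[1],T.T,S.T);print((X[:3]/X[3]).T.round(1))
# pole: two planes
def plane(Pq,a,b): return Pq.T@np.cross([*a,1],[*b,1])
A=plane(Pm[0],(500,60),(510,370));B=plane(Pm[1],(300,100),(465,240))
for x in(0,100,300,600):print("pole",x,np.linalg.solve(np.array([A[1:3],B[1:3]]),-np.array([A[0]*x+A[3],B[0]*x+B[3]])).round())
print(RT.round(3), shares([studs[0][0]-222.1,studs[0][1]+475.7,0]).round(3))
for n,uv,z in(("top",(318,297),37),("top",(244,271),60),("top",(350,169),50)):print(toplane(n,[uv],z).round())
E
```

```text
[[464.7 185.8]
 [483.5 211.7]
 [511.7 225.3]
 [542.6 218.2]
 [572.  205.6]
 [603.2 198.3]
 [632.8 210.9]
 [650.6 237.6]] [31.9 31.3 31.7 32.1 32.  32.1 32.1]
[[464.1 186.6  62.1]
 [482.9 212.3  62. ]
 [511.2 225.8  61.6]
 [542.2 218.7  61.3]
 [571.6 206.1  61.3]
 [602.5 198.9  61.8]
 [630.  212.3  65.1]
 [649.5 238.1  62.1]]
pole 0 [-186. -120.]
pole 100 [-179.  -98.]
pole 300 [-164.  -56.]
pole 600 [-143.    7.]
[[ 0.906  0.423  0.   ]
 [ 0.423 -0.906  0.   ]
 [ 0.     0.    -1.   ]] [ 9.993 -9.936  0.   ]
[[430. 172.  37.]]
[[468. 289.  60.]]
[[638. 124.  50.]]
```

```bash
python3 - <<'E'
from h import *
Pm=[]
for n in("top","scene"):
    K,R,t=P(n);Pm.append(K@np.c_[R,t])
def plane(Pq,a,b): return Pq.T@np.cross([*a,1],[*b,1])
A=plane(Pm[0],(500,60),(510,370))
for p in (((250,72),(470,222)),((260,80),(440,203))):
  B=plane(Pm[1],*p)
  for x in(200,500,700):print("pole",x,np.linalg.solve(np.array([A[1:3],B[1:3]]),-np.array([A[0]*x+A[3],B[0]*x+B[3]])).round())
E
```

```text
pole 200 [-130.   40.]
pole 500 [-128.   47.]
pole 700 [-127.   52.]
pole 200 [-132.   35.]
pole 500 [-130.   42.]
pole 700 [-129.   47.]
```

Emit:
{"op": "arm_command", "data": {"steps": [[[0,0,0,-0.6,0,0,0],[0,0,0,-0.6,0,0,0],[0,0,0,-0.6,0,0,0],[0,0,0,0,0,0,0]]]}}

```text
time_s: 0.6
eef_pos: [222.2, -476.1, 336.9]
ee_rot: [0.002, 0.976, 0.217, 0.0]
force: [-0.1, -0.0, 0.2]
grip_width: 0.143
grip_force: 0.0
```

Emit:
{"op": "arm_command", "data": {"steps": [[[0,0.5,-0.5,0,0,0,0],[0,0.5,-0.5,0,0,0,0],[0,0.5,-0.5,0,0,0,0],[0,0.5,-0.5,0,0,0,0],[0,0.5,-0.5,0,0,0,0],[0,0.5,-0.5,0,0,0,0],[0,0.5,-0.5,0,0,0,0],[0,0.5,-0.5,0,0,0,0]]]}}

```text
time_s: 1.6
eef_pos: [318.7, -208.5, 334.1]
ee_rot: [-0.001, 0.976, 0.217, -0.0]
force: [-0.0, -0.0, -0.6]
grip_width: 0.001
grip_force: 0.0
```

Emit:
{"op": "arm_command", "data": {"steps": [[[0,0.5,-0.5,0,0,0,0],[0,0.5,-0.5,0,0,0,0],[0,0.5,-0.5,0,0,0,0],[0,0.5,-0.5,0,0,0,0],[0,0.5,-0.5,0,0,0,0],[0,0.5,-0.5,0,0,0,0],[0,0.5,-0.5,0,0,0,0],[0,0.5,-0.5,0,0,0,0]]]}}

```text
time_s: 2.6
eef_pos: [415.3, 57.2, 334.0]
ee_rot: [-0.0, 0.976, 0.217, -0.001]
force: [1.1, -0.7, -0.3]
grip_width: -0.0
grip_force: 0.0
```

Emit:
{"op": "arm_command", "data": {"steps": [[[0,0.5,-0.5,0,0,0,0],[0,0.5,-0.5,0,0,0,0],[0,0.5,-0.5,0,0,0,0],[0,0.5,-0.5,0,0,0,0],[0,0,0,0,0,0,0],[0,0,0,0,0,0,0]]]}}

```text
time_s: 3.35
eef_pos: [463.3, 188.5, 334.4]
ee_rot: [0.0, 0.976, 0.217, -0.001]
force: [-0.4, 0.8, 0.1]
grip_width: 0.002
grip_force: 0.0
```

Emit:
{"op": "arm_command", "data": {"steps": [[[0,0,0.06,0.7,0,0,0],[0,0,0,0.7,0,0,0],[0,0,0,0.7,0,0,0],[0,0,0,0.7,0,0,0],[0,0,0,0.7,0,0,0],[0,0,0,0.7,0,0,0],[0,0,0,0.6,0,0,0],[0,0,0,0,0,0,0]]]}}

```text
time_s: 4.35
eef_pos: [463.7, 185.2, 94.0]
ee_rot: [-0.0, 0.976, 0.216, -0.002]
force: [0.6, 0.5, 0.4]
grip_width: 0.007
grip_force: 0.0
```

```bash
python3 - <<'E'
from h import *
for i in range(3):
    im=capture("scene"); s=sense(); print(s["eef_pos"].round(1),s["force"].round(1))
cv2.imwrite("pics/s2.png",cv2.resize(im[120:330,230:430],None,fx=2.8,fy=2.8,interpolation=cv2.INTER_CUBIC)[:,:,::-1])
im=capture("top");cv2.imwrite("pics/t2.png",cv2.resize(im[140:340,220:420],None,fx=2.8,fy=2.8,interpolation=cv2.INTER_CUBIC)[:,:,::-1])
p=s["eef_pos"]-[0,0,14]
for n in("scene","top"):
    K,R,t=P(n);print(cv2.projectPoints(np.array([p]),cv2.Rodrigues(R)[0],t,K,None)[0].ravel())
E
```

```text
[464.7 185.4  95.5] [-0.3  1.4  1.1]
[465.3 185.7  96.3] [ 0.6  0.3 -1.1]
[465.5 185.9  96.7] [ 0.1 -0.2 -0.4]
[338.34148147 263.21641537]
[309.76813416 272.35402892]
```

View pics/s2.png

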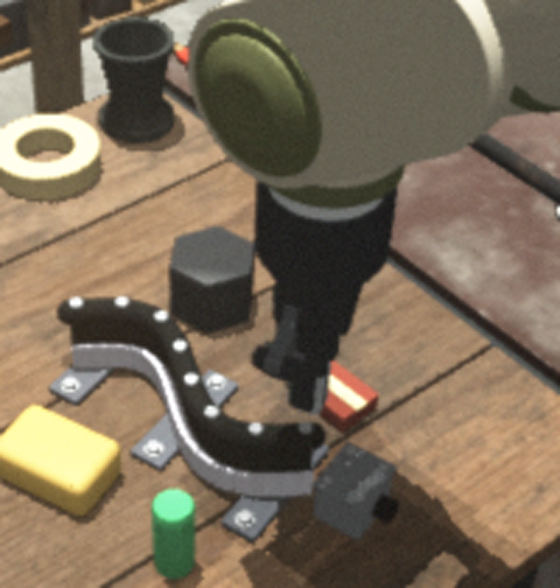

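View pics/t2.png

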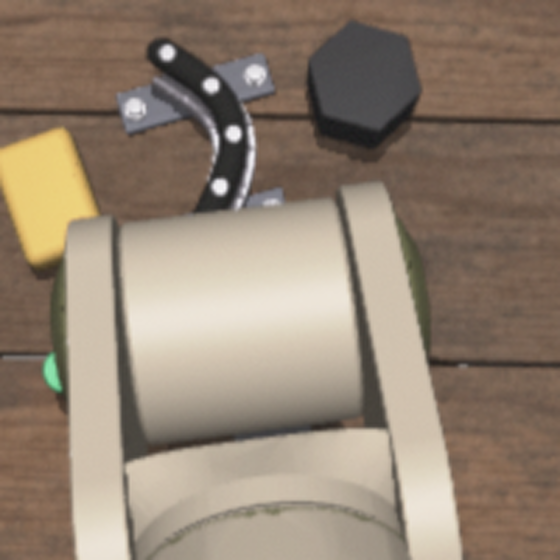

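The scene crop shows the shut tips at about crop (308,412), which is full-image pixel (340,267). That is just above stud 1 at crop (305,430) and a little right of where the calibration predicts. The top view hides the tips behind the wrist. I'll zoom in on the scene picture to check the offset.

```bash
python3 - <<'E'
from h import *
im=capture("scene"); s=sense(); p=s["eef_pos"]; print(p.round(2))
K,R,t=P("scene")
pts=[p+RT@np.array([a,b,14]) for a in(-11,11) for b in(-14.5,14.5)]+[p+[0,0,-14]]
q=cv2.projectPoints(np.array(pts),cv2.Rodrigues(R)[0],t,K,None)[0].reshape(-1,2);print(q.round(1))
z=cv2.resize(im[235:285,310:370],None,fx=12,fy=12,interpolation=cv2.INTER_NEAREST)
z=cv2.convertScaleAbs(z,alpha=2)
for u,v in q: cv2.circle(z,(int((u-310+.5)*12),int((v-235+.5)*12)),4,(255,0,0),-1)
cv2.imwrite("pics/z.png",z[:,:,::-1])
E
```

```text
[465.52 186.07  96.6 ]
[[340.6 271. ]
 [347.3 260. ]
 [329.1 266.6]
 [336.  255.8]
 [338.3 263.3]]
```

View pics/z.png

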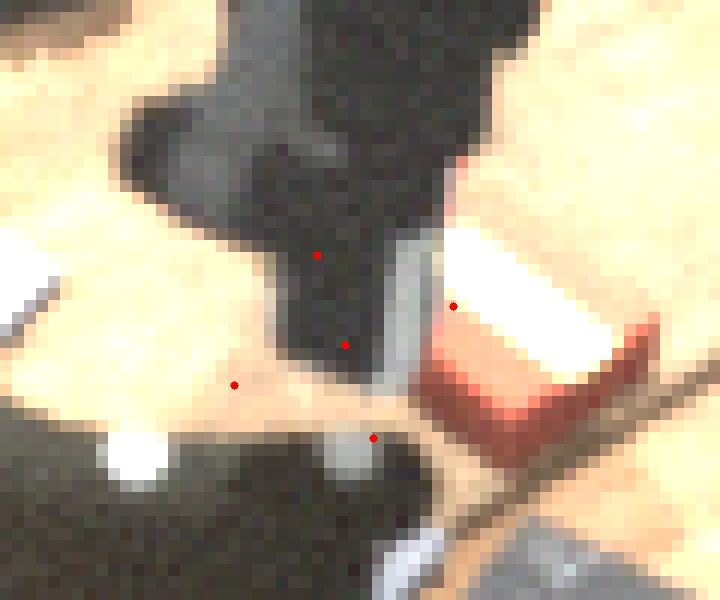

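The zoom shows the tip footprint centred near (358,326) to (358,350), about 1 px right of the prediction. That supports the averaged stud positions to about 1 mm. I'm going down to just above the strip.

Emit:
{"op": "arm_command", "data": {"steps": [[[0,0,0,0.13,0,0,0],[0,0,0,0.13,0,0,0],[0,0,0,0.13,0,0,0],[0,0,0,0,0,0,0],[0,0,0,0,0,0,0],[0,0,0,0,0,0,0]]]}}

```text
time_s: 5.35
eef_pos: [465.0, 186.2, 76.0]
ee_rot: [0.0, 0.976, 0.217, 0.0]
force: [0.3, 0.0, 0.1]
grip_width: 0.0
grip_force: 0.0
```

Emit:
{"op": "arm_command", "data": {"steps": [[[0,0,0,0.04,0,0,0],[0,0,0,0,0,0,0],[0,0,0,0,0,0,0]]]}}

```text
time_s: 5.72
eef_pos: [465.1, 186.2, 74.0]
ee_rot: [0.0, 0.976, 0.217, 0.0]
force: [-0.1, 0.0, 1.8]
grip_width: 0.002
grip_force: 1.0
```

Emit:
{"op": "arm_command", "data": {"steps": [[[0,0,0,0.04,0,0,0],[0,0,0,0,0,0,0],[0,0,0,0,0,0,0]]]}}

```text
time_s: 6.1
eef_pos: [465.0, 186.1, 71.9]
ee_rot: [0.0, 0.976, 0.217, 0.0]
force: [0.8, 0.2, 3.0]
grip_width: 0.002
grip_force: 1.4
```

Emit:
{"op": "arm_command", "data": {"steps": [[[0,0,0,0.06,0,0,0],[0,0,0,0,0,0,0],[0,0,0,0,0,0,0]]]}}

```text
time_s: 6.48
eef_pos: [465.0, 186.2, 68.9]
ee_rot: [-0.0, 0.976, 0.217, 0.0]
force: [0.8, 0.1, 4.3]
grip_width: -0.002
grip_force: 2.0
```

```bash
python3 - <<'E'
from h import *
q=studs+[.3,.4]; cs=CubicSpline(np.arange(8),q)
w=cs(np.arange(29)/4)
sh=(np.c_[w-w[0],np.zeros(29)]@RT/50)[:,:2].round(2)
for i,d in enumerate(np.diff(sh,axis=0)):
    print([0,*d.round(2).tolist(),0,0,0,0],end="," if i%8<7 else "\n")
print();print(q.round(1)[[2,4,6,7]],sense()["eef_pos"],sense()["force"])
E
```

```text
[0, 0.12, -0.09, 0, 0, 0, 0],[0, 0.14, -0.09, 0, 0, 0, 0],[0, 0.14, -0.07, 0, 0, 0, 0],[0, 0.16, -0.06, 0, 0, 0, 0],[0, 0.16, -0.04, 0, 0, 0, 0],[0, 0.16, -0.01, 0, 0, 0, 0],[0, 0.16, 0.0, 0, 0, 0, 0],[0, 0.15, 0.04, 0, 0, 0, 0]
[0, 0.13, 0.07, 0, 0, 0, 0],[0, 0.13, 0.09, 0, 0, 0, 0],[0, 0.12, 0.11, 0, 0, 0, 0],[0, 0.12, 0.12, 0, 0, 0, 0],[0, 0.1, 0.12, 0, 0, 0, 0],[0, 0.11, 0.12, 0, 0, 0, 0],[0, 0.11, 0.12, 0, 0, 0, 0],[0, 0.1, 0.12, 0, 0, 0, 0]
[0, 0.12, 0.12, 0, 0, 0, 0],[0, 0.12, 0.11, 0, 0, 0, 0],[0, 0.13, 0.09, 0, 0, 0, 0],[0, 0.14, 0.08, 0, 0, 0, 0],[0, 0.15, 0.04, 0, 0, 0, 0],[0, 0.16, 0.02, 0, 0, 0, 0],[0, 0.16, -0.01, 0, 0, 0, 0],[0, 0.17, -0.03, 0, 0, 0, 0]
[0, 0.16, -0.06, 0, 0, 0, 0],[0, 0.14, -0.07, 0, 0, 0, 0],[0, 0.14, -0.09, 0, 0, 0, 0],[0, 0.11, -0.12, 0, 0, 0, 0],
[[512.  225.7]
 [572.3 206. ]
 [633.1 211.3]
 [650.9 238. ]] [465.01272391 186.15871424  68.86543666] [0.83608338 0.0968753  4.31943493]
```

Emit:
{"op": "arm_command", "data": {"steps": [[[0,0.12,-0.09,0,0,0,0],[0,0.14,-0.09,0,0,0,0],[0,0.14,-0.07,0,0,0,0],[0,0.16,-0.06,0,0,0,0],[0,0.16,-0.04,0,0,0,0],[0,0.16,-0.01,0,0,0,0],[0,0.16,0.0,0,0,0,0],[0,0.15,0.04,0,0,0,0]]]}}

```text
time_s: 7.48
eef_pos: [512.5, 226.1, 68.8]
ee_rot: [-0.0, 0.976, 0.217, -0.0]
force: [-2.7, -0.4, 3.9]
grip_width: 0.003
grip_force: 2.1
```

Emit:
{"op": "arm_command", "data": {"steps": [[[0,0.13,0.07,0,0,0,0],[0,0.13,0.09,0,0,0,0],[0,0.12,0.11,0,0,0,0],[0,0.12,0.12,0,0,0,0],[0,0.1,0.12,0,0,0,0],[0,0.11,0.12,0,0,0,0],[0,0.11,0.12,0,0,0,0],[0,0.1,0.12,0,0,0,0]]]}}

```text
time_s: 8.48
eef_pos: [572.6, 205.6, 68.8]
ee_rot: [-0.0, 0.976, 0.217, 0.0]
force: [-2.6, 1.5, 3.8]
grip_width: 0.002
grip_force: 2.1
```

Emit:
{"op": "arm_command", "data": {"steps": [[[0,0.12,0.12,0,0,0,0],[0,0.12,0.11,0,0,0,0],[0,0.13,0.09,0,0,0,0],[0,0.14,0.08,0,0,0,0],[0,0.15,0.04,0,0,0,0],[0,0.16,0.02,0,0,0,0],[0,0.16,-0.01,0,0,0,0],[0,0.17,-0.03,0,0,0,0]]]}}

```text
time_s: 9.48
eef_pos: [633.7, 211.4, 68.8]
ee_rot: [0.0, 0.976, 0.217, 0.0]
force: [-2.2, -1.8, 4.7]
grip_width: -0.004
grip_force: 2.0
```

Emit:
{"op": "arm_command", "data": {"steps": [[[0,0.16,-0.06,0,0,0,0],[0,0.14,-0.07,0,0,0,0],[0,0.14,-0.09,0,0,0,0],[0,0.11,-0.12,0,0,0,0],[0,0.01,-0.01,0,0,0,0],[0,0,0,0,0,0,0],[0,0,0,0,0,0,0]]]}}

```text
time_s: 10.35
eef_pos: [651.3, 239.3, 69.1]
ee_rot: [-0.0, 0.976, 0.217, 0.001]
force: [2.3, 2.7, 3.5]
grip_width: 0.003
grip_force: 2.0
```

Emit:
{"op": "arm_command", "data": {"steps": [[[0,0,0,-0.1,0,0,0],[0,0,0,-0.3,0,0,0],[0,0,0,-0.6,0,0,0],[0,0,0,-0.8,0,0,0],[0,0,0,-0.8,0,0,0],[0,0,0,-0.4,0,0,0],[0,0,0,0,0,0,0],[0,0,0,0,0,0,0]]]}}

```text
time_s: 11.35
eef_pos: [650.6, 238.6, 217.5]
ee_rot: [-0.0, 0.976, 0.217, -0.001]
force: [-0.4, 0.2, -0.2]
grip_width: -0.001
grip_force: 0.0
```

```bash
python3 - <<'E'
from h import *
im=capture("scene");s=sense();print(s["eef_pos"].round(1),s["force"].round(1))
for b in blobs(im,(240,220,360,300),150):print(b[:3])
cv2.imwrite("pics/s3.png",im[:,:,::-1])
E
```

```text
[650.6 238.6 217.3] [-0.2 -1.  -0.2]
(np.float64(323.54), np.float64(220.75), 227)
(np.float64(256.59), np.float64(227.2), 201)
(np.float64(342.74), np.float64(237.88), 111)
(np.float64(283.19), np.float64(247.22), 103)
(np.float64(317.95), np.float64(251.43), 355)
(np.float64(308.19), np.float64(255.15), 279)
(np.float64(253.86), np.float64(256.66), 344)
(np.float64(298.29), np.float64(255.49), 74)
(np.float64(305.02), np.float64(266.35), 216)
(np.float64(262.69), np.float64(275.42), 278)
(np.float64(299.79), np.float64(279.62), 689)
(np.float64(287.82), np.float64(297.83), 385)
```

View pics/s3.png

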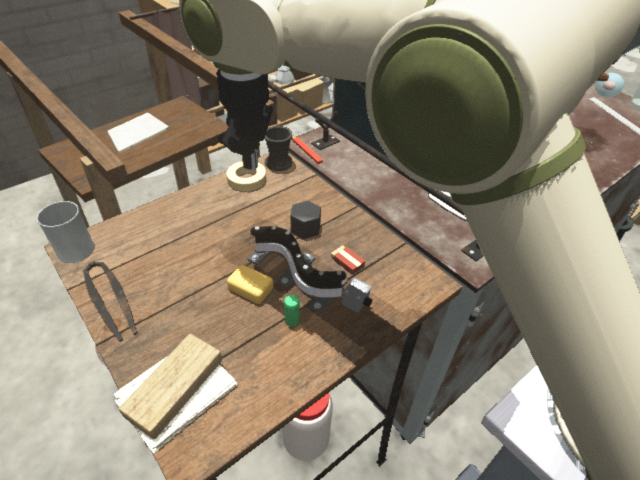

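The picture shows the strip sprung back up and nothing moved: stud 8 is at (256.6,227.2) and stud 3 at (305.0,266.4), the same as before. The gripper is clear, so I'm handing in.

```bash
python3 -c "
from rig import *
print(finish_job())"
```

```text
the job is handed in; nothing more can be done
None
```

The shut fingertips ran along the crown from stud 1 to stud 8, about 5 mm down (3.5–4.7 N at every check), then lifted clear; the strip sprang back up, nothing around it moved, and I handed the job in at about 11.4 s (no verdict returned).

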